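Load the dead-weight press and wedge its beam off the pad

ROBOT

A 6-joint arm with a two-finger parallel gripper is mounted at the origin on the work surface. World frame = base frame: x ahead of the robot, y to its left, z up, the work surface at z = 0. Lengths are in mm, angles in rad, forces in N, time in s.
With the tool pointing down it reaches from about 275 to 750 mm from the base axis. Payload 10.2 kg.
Tool frame: the origin (TCP) lies at the very end of the fingers, on their centre line; the grasp point (between the pads) lies 19 mm behind it; z points along the fingers, y is the line along which they close (so a half turn about z gives the same grasp; the last joint's range is limited). The gripper opens to 85 mm and grips with 20 to 120 N. Pads are 22 mm wide; open, the fingers measure 114 mm over their backs; the gripper's body (76 mm by 85 mm) begins 54 mm behind the grasp point. The pads swing forward as they close: fully open they stand 13 mm farther back than shut.
Start: joints at [-1.567, 0.313, 1.498, -0, 1.331, -0.223], TCP at [118.038, -511.564, 231.294] pointing down, gripper open.
Joint ranges: [-2.94, 2.94], [-0.97, 2.17], [0.19, 2.56], [-1.23, 4.37], [0.02, 3.11], [-2.88, 2.88]. Speed limits (rad/s): [2.39, 2.39, 3.01, 3.14, 3.14, 3.14].

INTERFACE

Orientations are given as a unit quaternion [w, x, y, z].
In Python, from rig import * gives the robot as it stands. The module is installed in compiled form; this text tells all that it offers.
- The arm moves only by the shell command python3 -m crank 'ROWS' [FORCE]. ROWS is JSON, a list that holds one entry, the list of rows, each a list of 7 numbers: the shift along the tool's x, y, z in units of 25 mm (1.0 is 25 mm), then the turn, a rotation vector about the tool's x, y, z in units of 8 degrees (1.0 is 8 degrees), then the finger opening in mm, from 0 to 85.4. A call has exactly 8 rows; each row shifts and turns the commanded pose from where the row before left it, along the tool's axes as they then stand; what a row does not reach is not made up. A row lasts 1/10 s, in which the tool goes at most 50 mm and 8.59 degrees, less where a joint would pass 70% of its speed; a pose out of reach is approached as far as the arm can. A call is refused whole if a number of a shift passes 1 or a number of a turn 1, either way. A call with a gripper value outside its range is refused whole. The fingers move at their own pace and stop on an object; FORCE is the grip in N (left out, the last holds). Time passes only in rows, so rows that do not move let the fingers close, or fill a call up. It gives the time, the measured TCP pose, the force, the opening and the grip force at its end, in the units of the state.
- sense(): the state, without advancing time (a new reading comes with each control period).
- capture(name): name is "scene" or "top"; returns the picture (384x512x3 uint8, blue, green, red); there is no depth.
- camera_model(name): a dict with "fx", "fy", "cx", "cy" (pixels), "k1" (the pictures are not rectified: a ray, as slopes to the right and down, at radius r is drawn at 1 + k1 r^2 times it, then the intrinsics apply), "world_from_camera" (4x4, takes a point from camera to world coordinates). Camera axes: x right, y up, looking along -z (the intrinsics and any distortion apply to the point x, -y, -z); pixel columns grow to the right and rows downward; lengths in mm; the calibration is good to about 2 mm. A picture is of the moment at which its call begins. camera_model takes no time and is no camera call.
- finish_job(): hands the job in; it is judged then, once.
The state is a dict: "time_s": time; "joints": joint angles; "dq": joint speeds; "tau": joint torques, N m; "eef_pos": TCP position; "ee_rot": TCP orientation; "force": force on the tool from outside, world axes, zero at the start; "wrist_torque": the same for the moment, N m; "grip_width": opening from 0.0 (shut) to 1.0 (fully open); "grip_force": force on a finger pad.
Only numpy, scipy, OpenCV 4.12 (cv2) and the standard library are available. Lean on these libraries where they do the work, as an engineer would, in place of code of your own. Each camera call takes 0.05 s, during which the arm holds its last target. There are 200 camera calls.

TASK

Get the little dead-weight press ready for a specimen: stand the loose brass weight cup inside the copper load cup on the press's beam and let go of it, while the beam is still down. Then push the wooden wedge, flat on the bench and thin end first, under the yellow nose of the beam until the beam's foot just lifts off the rubber pad, with about 3 mm of daylight (1 to 5 mm is fine), and finish still holding the wedge in the gripper, with the beam resting on the wedge alone. Leave the bungs, Chladni plate, dish and ball, and sonometer bridge where they are.

Things in the scene. Friction and masses are not known exactly. Their poses are not given: they have to be found in the camera images.
- press: Fixed green cast-iron press. Origin on the bench below the load cup's axis; its nose points to -x (towards the robot). Slab 120 wide, 18 high, x -30 to 165 mm; rubber pad on it, top at z 24. Beam over it 36 wide, z 30 to 46, x -118 to 127, pivot at x 115, z 38. Pivot cheeks 82 wide, 76 high, x 90 to 140. Steel lever with a black ball rises backwards from the pivot to x 190, z 185.
- beam (a joint): Angle of the beam about its pivot, rad: 0 = its foot rests on the rubber pad, growing as the nose rises. No spring: it falls back by its weight (0.55 kg plus the cup). The foot, about 119 mm from the pivot, rises 1.2 mm and the nose 2.25 mm per 0.01 rad; 3 mm of daylight is 0.025 rad.
- nose (a point): Middle of the rounded underside (bar of 5 mm radius, 40 long across) of the yellow lug at the beam's front end, at press x = -110 (the beam ends 8 mm ahead of it), height 11 mm above the bench when the beam is down. Its axes are the beam's. From the nose back to the casting's slab there are 80 mm of open bench beneath the beam.
- load_in (a point): Centre of the inner floor of the round copper load cup fixed on the beam, 51 mm above the bench when down. Cup: inner diameter 64, wall 4, rim 25 mm above this floor. Its axes are the beam's.
- weight_cup: Loose brass weight cup standing open end up: straight sided, outer diameter 54, height 56, wall 4, floor 6 mm, about 0.3 kg. Origin at the centre of its underside. Standing in the load cup it sticks out 31 mm above the load cup's rim and can be gripped across its outside there.
- wedge: Loose boxwood wedge lying flat, 130 long (x), 28 wide, 0.09 kg. Origin: centre of its underside; +x points to the thin end. x -65 to -25 mm is a grip block 36 high with a red top; from there to the tip at +65 the top slopes from 24 down to 4 mm high. It first touches the nose when its tip is about 31 mm past it, then lifts the nose 0.22 mm per mm pushed.
- wedge_tip (a point): Middle of the wedge's thin end, 65 mm ahead of the wedge's origin, 2 mm above its underside.
- wedge_grip (a point): Middle of the wedge's grip block, 45 mm behind the wedge's origin, 24 mm above its underside; grip here from above across the 28 mm width.
- bung_a: Black rubber bung, loose, 60 diameter at the top, 45 high, origin under its centre; bystander.
- bung_b: The other black rubber bung, same size; bystander.
- chladni: Square aluminium Chladni plate, 140 x 140 x 4 mm with a 12 mm brass stud in the middle, lying loose; origin under its centre; bystander.
- dish: Shallow round tin dish, 92 diameter, 14 high, loose; origin under its centre; bystander.
- ball_center (a point): Centre of a 25 mm chrome steel ball lying in the dish; bystander.
- bridge: Sonometer bridge, darker wood, triangular in section, 30 x 75 mm and 30 high, loose; origin under its centre; bystander (not the wedge).
There are look-alikes about, which are no part of the job. There is more than one size of the weight_cup; the job needs the larger. Of the things that look like the wedge, the smaller one is meant.

How it is judged (in metres and radians):
On the way:
1. the weight cup stands nested in the load cup, let go of, with the beam still down (horizontal distance between weight_cup and load_in below 0.008 m and z of weight_cup in the frame of load_in between -0.004 and 0.004 m and angle between weight_cup's own z axis and vertical below 0.09 rad and contact force between each of the arm, the fingers and weight_cup below 0.1 N and value of joint beam below 0.004 rad), for 0.2 s.
At the end, for the whole second after the job is handed in: Beam raised 0.007 to 0.046 rad (foot 1 to 5.5 mm clear), resting on the wedge, which is held by the fingers (each contact over 0.5 N), still, flat on the bench (4 mm, 0.06 rad), tip 20+ mm past the nose; robot off press and cup; cup within 8 mm of the load cup axis, 4 mm of its floor, tilt < 0.09 (value of joint beam between 0.007 and 0.046 rad and contact force between wedge and press above 0.5 N and contact force between the fingers and wedge above 0.5 N and contact force between each of the arm, the fingers and press below 0.3 N and contact force between each of the arm, the fingers and weight_cup below 0.1 N and height (world z) of wedge below 0.004 m and angle between wedge's own z axis and vertical below 0.06 rad and x of wedge_tip in the frame of nose above 0.02 m and linear speed of wedge below 0.02 m/s and horizontal distance between weight_cup and load_in below 0.008 m and z of weight_cup in the frame of load_in between -0.004 and 0.004 m and angle between weight_cup's own z axis and vertical below 0.09 rad); the arm keeps its last pose, push and grip.
It fails at once if a bung, the Chladni plate, the dish or the bridge was disturbed (moved over 30 mm) (distance of any of bung_a, bung_b, chladni, dish, bridge from where it was at the start of the episode above 0.03 m).
It fails at once if the ball left its dish (horizontal distance between ball_center and dish above 0.045 m).
It also fails if it takes over 59 s, if anything falls off the work surface, if the arm or the gripper's body presses on something with over 40 N, if the wrist force passes 120 N, or if a joint passes its speed limit or range.

## Working session

There is one attempt and no reset: what is moved stays moved. The work goes in short steps, Python scripts to look and compute and a shell command to move; the robot and the scene stay as the last step left them, time stands still between calls to the robot, and variables do not carry over. Pictures are saved under pics/ and viewed, at most 10 in all, crops included, and the job is handed in when it is done.

```bash
mkdir -p pics; python3 - <<'E'
from rig import *
import cv2
for n in("scene","top"):
    cv2.imwrite(f"pics/{n}0.png",capture(n)); m=camera_model(n); print(n,m)
print(sense())
E
```

```text
scene {'fx': 496.03602685726247, 'fy': 496.03602685726247, 'cx': 256.3756674041103, 'cy': 191.6960320391747, 'k1': -0.017559648608604584, 'world_from_camera': array([[ 7.72677395e-01, -4.90137811e-01,  4.03403730e-01,
         1.20165707e+03],
       [ 6.34796163e-01,  5.94727318e-01, -4.93288201e-01,
        -8.26688084e+02],
       [ 1.86398037e-03,  6.37231782e-01,  7.70669956e-01,
         1.36762126e+03],
       [ 0.00000000e+00,  0.00000000e+00,  0.00000000e+00,
         1.00000000e+00]])}
top {'fx': 451.4312491402118, 'fy': 451.4312491402118, 'cx': 258.9380895244037, 'cy': 187.31046490074093, 'k1': -0.13847985603799237, 'world_from_camera': array([[-2.65458317e-03,  9.79139821e-01, -2.03170282e-01,
         2.64544981e+02],
       [-9.99985053e-01, -3.57032022e-03, -4.14085762e-03,
        -2.24981952e+01],
       [-4.77986155e-03,  2.03156253e-01,  9.79134664e-01,
         1.41458023e+03],
       [ 0.00000000e+00,  0.00000000e+00,  0.00000000e+00,
         1.00000000e+00]])}
{'time_s': 0.1, 'joints': array([-1.56738223e+00,  3.13376773e-01,  1.49835273e+00, -4.26503637e-06,
        1.33098402e+00, -2.23395083e-01]), 'dq': array([-7.74674716e-04, -1.32303574e-03, -2.68616534e-03,  2.07034269e-05,
        6.61321215e-04, -5.23970468e-05]), 'tau': array([ 2.36290631e-03, -4.12905514e+01, -2.60142624e+01, -1.67110375e-04,
        3.06821312e-03, -2.41857776e-05]), 'eef_pos': array([ 118.04534945, -511.32745188,  230.80429361]), 'ee_rot': array([-5.57272038e-04,  9.93576374e-01,  1.13162159e-01,  5.94592077e-05]), 'force': array([1.01438545, 0.75749939, 0.15989585]), 'wrist_torque': array([0.02522233, 0.00157388, 0.01367966]), 'grip_force': 0.0, 'grip_width': 0.9996683321934178}
```

View pics/scene0.png

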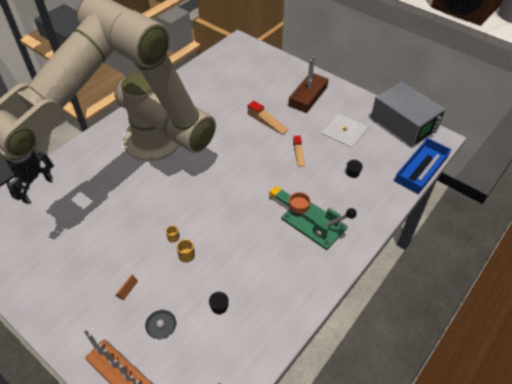

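View pics/top0.png

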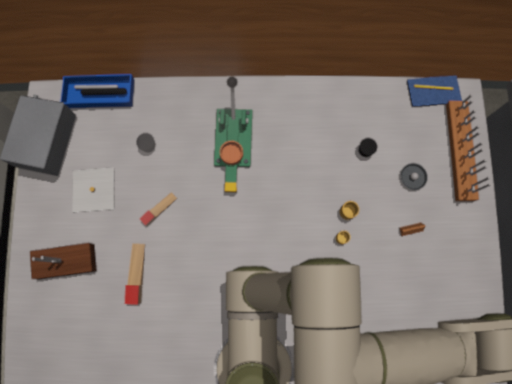

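The scene view shows the press (nose at about 275,191, load cup 299,203), the large brass cup (186,251), the small wedge (299,150) and the large wedge (267,116). In the top view they are at: large cup (349,211), load cup (231,153), nose (231,187), small wedge (158,209).

```bash
cat > h.py <<'E'
import numpy as np,cv2
from rig import *
def ray(n,p):
    m=camera_model(n);d=np.array([(p[0]-m["cx"])/m["fx"],(p[1]-m["cy"])/m["fy"]])
    u=d.copy()
    for _ in range(20):u=d/(1+m["k1"]*(u@u))
    T=m["world_from_camera"];return T[:3,3],T[:3,:3]@np.array([u[0],-u[1],-1])
def onz(n,p,z):
    o,d=ray(n,p);return (o+d*(z-o[2])/d[2])[:2]
def tri(a,b):
    (o,d),(p,e)=ray("scene",a),ray("top",b)
    s=np.linalg.lstsq(np.c_[d,-e],p-o,rcond=None)[0];x,y=o+d*s[0],p+e*s[1]
    return (x+y)/2,np.linalg.norm(x-y)
def mask(im,lo,hi,box):
    h=cv2.cvtColor(im,cv2.COLOR_BGR2HSV);m=cv2.inRange(h,np.array(lo),np.array(hi))
    k=np.zeros_like(m);x0,y0,x1,y1=box;k[y0:y1,x0:x1]=m[y0:y1,x0:x1];return k
def blob(m):
    c=max(cv2.findContours(m,cv2.RETR_EXTERNAL,cv2.CHAIN_APPROX_NONE)[0],key=cv2.contourArea)
    return c
E
cat > v.py <<'E'
from h import *
import cv2
s=cv2.imread("pics/scene0.png");t=cv2.imread("pics/top0.png")
def z(im,b,w):
    x0,y0,x1,y1=b;return cv2.resize(im[y0:y1,x0:x1],w,interpolation=cv2.INTER_CUBIC)
c=np.vstack([np.hstack([z(t,(205,130,255,200),(200,280)),z(t,(325,195,375,250),(255,280)),z(t,(130,185,185,230),(342,280))]),
 np.hstack([z(s,(260,180,320,230),(336,280)),z(s,(160,220,205,270),(252,280)),z(s,(285,130,315,170),(209,280))])])
cv2.imwrite("pics/crop.png",c);print(c.shape)
for n,im,bs in(("top",t,dict(copper=(215,135,250,168),nose=(220,178,245,198),cup=(337,200,362,223),red=(138,205,156,228),wood=(138,188,180,228))),
 ("scene",s,dict(copper=(285,190,315,215),nose=(266,182,285,198),cup=(174,238,198,266),red=(290,133,305,150),wood=(290,133,308,170)))):
    for k,b in bs.items():
        r=dict(copper=[([0,110,60],[14,255,255])],nose=[([18,180,100],[32,255,255])],cup=[([12,110,30],[32,255,255])],red=[([0,170,80],[6,255,255]),([174,170,80],[180,255,255])],wood=[([0,80,80],[30,255,255]),([174,80,80],[180,255,255])])[k]
        m=sum(mask(im,lo,hi,b) for lo,hi in r).astype(np.uint8)
        ct=blob(m);print(n,k,cv2.contourArea(ct),cv2.boundingRect(ct),cv2.minAreaRect(ct),np.round(ct[:,0].mean(0),1))
        if k!='wood' and len(ct)>5: print('   ell',cv2.fitEllipse(ct))
E
python3 v.py
```

```text
(560, 797, 3)
top copper 387.5 (220, 141, 23, 23) ((231.0, 152.0), (22.0, 22.0), 90.0) [230.9 152.2]
   ell ((230.96157836914062, 152.17103576660156), (22.009254455566406, 22.51535415649414), 170.66806030273438)
top nose 53.5 (225, 183, 11, 9) ((230.34999084472656, 187.04998779296875), (10.040916442871094, 7.071068286895752), 8.130102157592773) [230.2 187.1]
   ell ((230.1524658203125, 187.10952758789062), (7.345208644866943, 10.731557846069336), 98.97296142578125)
top cup 229.0 (340, 201, 19, 18) ((349.0000305175781, 210.00003051757812), (15.55634880065918, 18.384775161743164), 45.0) [349.  209.9]
   ell ((348.96722412109375, 209.82296752929688), (15.7210054397583, 18.749584197998047), 52.62998962402344)Traceback (most recent call last):
  File "v.py", line 14, in <module>
    ct=blob(m);print(n,k,cv2.contourArea(ct),cv2.boundingRect(ct),cv2.minAreaRect(ct),np.round(ct[:,0].mean(0),1))
  File "h.py", line 18, in blob
    c=max(cv2.findContours(m,cv2.RETR_EXTERNAL,cv2.CHAIN_APPROX_NONE)[0],key=cv2.contourArea)
ValueError: max() iterable argument is empty
```

View pics/crop.png

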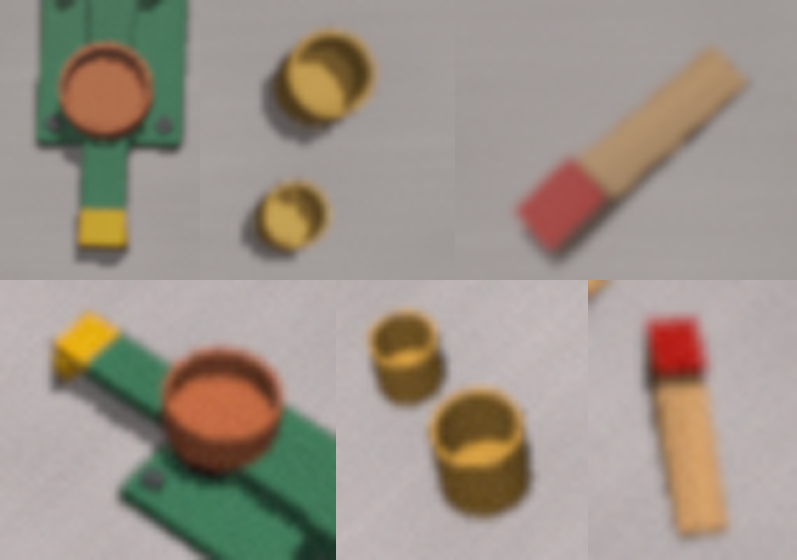

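The crops separate each object cleanly: the large brass cup's rim is centred near (349.7,209.5) in top and (185,246) in scene. The wedge has its red block at the lower left and its thin tip at the upper right in top.

```bash
sed -i 's/red=\[(\[0,170,80\],\[6,255,255\]),(\[174,170,80\],\[180,255,255\])\]/red=[([0,90,80],[7,255,255]),([170,90,80],[180,255,255])]/; s/wood=\[(\[0,80,80\]/wood=[([0,60,80]/' v.py; python3 v.py; cat > m.py <<'E'
from h import *
c=lambda *p:[np.array(q) for q in p]
for n,a,b in (("cup rim z56",(184.8,246.0),(349.7,209.5)),):
    print(n,tri(a,b),onz("scene",a,56),onz("top",b,56))
print("load rim z76 top",onz("top",(231,152.2),76))
print("nose top z46 (x-105?)",onz("top",(230.2,187.1),46))
E
python3 m.py
```

```text
(560, 797, 3)
top copper 387.5 (220, 141, 23, 23) ((231.0, 152.0), (22.0, 22.0), 90.0) [230.9 152.2]
   ell ((230.96157836914062, 152.17103576660156), (22.009254455566406, 22.51535415649414), 170.66806030273438)
top nose 53.5 (225, 183, 11, 9) ((230.34999084472656, 187.04998779296875), (10.040916442871094, 7.071068286895752), 8.130102157592773) [230.2 187.1]
   ell ((230.1524658203125, 187.10952758789062), (7.345208644866943, 10.731557846069336), 98.97296142578125)
top cup 229.0 (340, 201, 19, 18) ((349.0000305175781, 210.00003051757812), (15.55634880065918, 18.384775161743164), 45.0) [349.  209.9]
   ell ((348.96722412109375, 209.82296752929688), (15.7210054397583, 18.749584197998047), 52.62998962402344)
top red 103.5 (140, 211, 14, 14) ((146.75001525878906, 217.75003051757812), (9.192387580871582, 12.727920532226562), 45.0) [146.8 217.6]
   ell ((146.75189208984375, 217.4291229248047), (9.985102653503418, 14.255837440490723), 46.146751403808594)
top wood 359.0 (140, 193, 37, 33) ((157.63528442382812, 208.24118041992188), (10.738058090209961, 42.084510803222656), 49.398704528808594)
[... 536 characters left out ...]
 ell ((185.25437927246094, 250.1444091796875), (15.663745880126953, 21.9708194732666), 166.97181701660156)
scene red 49.0 (294, 135, 8, 9) ((297.5, 139.0), (8.0, 7.0), 90.0) [297.2 139.4]
   ell ((297.3030090332031, 139.37200927734375), (7.682137489318848, 8.822667121887207), 177.71812438964844)
scene wood 219.5 (293, 135, 12, 32) ((298.47259521484375, 150.2991943359375), (31.52641487121582, 8.33198070526123), 82.23483276367188) [298.6 150.2]
cup rim z56 (array([ 477.09894568, -296.9101186 ,   45.77897829]), np.float64(1.9854935288657953)) [ 482.03589057 -301.7352738 ] [ 476.1421213  -294.10193912]
load rim z76 top [653.17555511  69.01119127]
nose top z46 (x-105?) [549.51610112  72.35505553]
```

```bash
cat >> h.py <<'E'
def sil(im,box,hl,hh,smin,k=8):
    """sub-pixel contour of hue in [hl,hh] (wrapping), sat>smin; full-image pixel coords"""
    x0,y0,x1,y1=box;c=cv2.resize(im[y0:y1,x0:x1],None,fx=k,fy=k,interpolation=cv2.INTER_CUBIC)
    h=cv2.cvtColor(c,cv2.COLOR_BGR2HSV).astype(int);H=h[...,0]
    hm=(H>=hl)&(H<=hh) if hl<=hh else (H>=hl)|(H<=hh)
    m=(hm&(h[...,1]>smin)).astype(np.uint8)*255
    m=cv2.morphologyEx(m,cv2.MORPH_OPEN,np.ones((5,5)))
    ct=blob(m);M=cv2.moments(cv2.convexHull(ct))
    f=lambda p:(np.asarray(p,float)+.5)/k-.5+np.array([x0,y0])
    return f(ct[:,0]),f([M["m10"]/M["m00"],M["m01"]/M["m00"]])
E
cat > m.py <<'E'
from h import *
s=cv2.imread("pics/scene0.png");t=cv2.imread("pics/top0.png")
def p(*a):print(*[np.round(x,1) if not isinstance(x,str) else x for x in a])
ct,a=sil(s,(172,235,202,270),10,34,90);p("cup s",a,ct.min(0),ct.max(0),onz("scene",a,28))
ct,b=sil(t,(335,198,366,226),10,34,70);p("cup t",b,ct.min(0),ct.max(0),onz("top",b,28));p("tri z28?",*tri(a,b))
ct,a=sil(s,(283,188,318,220),0,16,100);p("load s",a,ct.min(0),ct.max(0),onz("scene",a,61))
ct,b=sil(t,(215,135,250,168),0,16,90);p("load t",b,ct.min(0),ct.max(0),onz("top",b,61));p("tri z61?",*tri(a,b))
ct,b=sil(t,(218,176,245,198),19,34,150);p("nose t",b,ct.min(0),ct.max(0),onz("top",b,46), onz("top",cv2.minAreaRect(ct.astype(np.float32))[0],46),cv2.minAreaRect(onz_pts:=np.array([onz("top",q,46) for q in ct],np.float32)))
ct,b=sil(t,(212,100,258,200),60,90,90);p("green t",b,np.array(cv2.minAreaRect(np.array([onz("top",q,18) for q in ct],np.float32))[0:2]),cv2.minAreaRect(np.array([onz("top",q,18) for q in ct],np.float32))[2])
ct,a=sil(s,(287,128,312,150),170,8,130);p("red s",a,onz("scene",a,33))
ct,b=sil(t,(136,203,160,230),165,8,100);p("red t",b,onz("top",b,33));p("tri z~33",*tri(a,b))
r=cv2.minAreaRect(np.array([onz("top",q,36) for q in ct],np.float32));p("red rect",r[0],r[1],str(r[2]))
ct,b=sil(t,(136,186,184,230),165,28,55);q=np.array([onz("top",q,14) for q in ct],np.float32);r=cv2.minAreaRect(q);p("wedge t",r[0],r[1],str(r[2]));i=np.argsort(q[:,0]-q[:,1]);p(q[i[:1]],q[i[-1:]])
ct,b=sil(s,(287,128,312,172),165,28,70);q=np.array([onz("scene",q,14) for q in ct],np.float32);r=cv2.minAreaRect(q);p("wedge s",r[0],r[1],str(r[2]))
E
python3 m.py
```

```text
cup s [185.3 250. ] [176.2 238.9] [193.6 261.4] [ 478.6 -300.6]
cup t [349.  209.9] [338.9 200.2] [358.9 219.4] [ 479.3 -297.6]
tri z28? [ 478.7 -298.9   26.4] 2.7
load s [298.9 202.8] [288.4 192.1] [309.7 214.2] [658.4  63.1]
load t [230.9 152.3] [219.7 140.3] [242.3 164.1] [657.3  70.2]
tri z61? [657.3  68.9  55.5] 4.6Traceback (most recent call last):
  File "m.py", line 8, in <module>
    ct,b=sil(t,(218,176,245,198),19,34,150);p("nose t",b,ct.min(0),ct.max(0),onz("top",b,46), onz("top",cv2.minAreaRect(ct.astype(np.float32))[0],46),cv2.minAreaRect(onz_pts:=np.array([onz("top",q,46) for q in ct],np.float32)))
                                            ~^^^^^^^^^^^^^^^^^^^^^^^^^^^^^^^^^^^^^^^^^^^^^^^^^^^^^^^^^^^^^^^^^^^^^^^^^^^^^^^^^^^^^^^^^^^^^^^^^^^^^^^^^^^^^^^^^^^^^^^^^^^^^^^^^^^^^^^^^^^^^^^^^^^^^^^^^^^^^^^^^^^^^^^^^^^^^^^^^^^^^^
  File "m.py", line 3, in p
    def p(*a):print(*[np.round(x,1) if not isinstance(x,str) else x for x in a])
                      ~~~~~~~~^^^^^
    return _wrapfunc(a, 'round', decimals=decimals, out=out)
    return _wrapit(obj, method, *args, **kwds)
    conv = _array_converter(obj)
ValueError: setting an array element with a sequence. The requested array has an inhomogeneous shape after 1 dimensions. The detected shape was (3,) + inhomogeneous part.
```

```bash
sed -i 's/,cv2.minAreaRect(onz_pts:=.*$/)\nR=cv2.minAreaRect(np.array([onz("top",q,46) for q in ct],np.float32));print(R)/; s/^ct,b=sil(t,(212.*$/ct,b=sil(t,(212,100,258,200),60,90,90);print("green",cv2.minAreaRect(np.array([onz("top",q,18) for q in ct],np.float32)))/' m.py; python3 m.py | tail -n +6
```

```text
tri z61? [657.3  68.9  55.5] 4.6
nose t [230.1 186.9] [224.4 182.2] [235.8 191.4] [550.2  72.6] [550.4  72.3]
((550.4133911132812, 72.20753479003906), (35.377933502197266, 28.64289665222168), 87.88887786865234)
green ((719.71240234375, 49.31592559814453), (74.64266204833984, 187.03225708007812), 88.48222351074219)
red s [297.  139.6] [458.7 326.4]
red t [147.  217.5] [456.5 332.4]
tri z~33 [456.3 332.6  27.5] 3.0
red rect [456.  331.9] [29.4 40.1] 45.35649871826172Traceback (most recent call last):
  File "m.py", line 14, in <module>
    ct,b=sil(t,(136,186,184,230),165,28,55);q=np.array([onz("top",q,14) for q in ct],np.float32);r=cv2.minAreaRect(q);p("wedge t",r[0],r[1],str(r[2]));i=np.argsort(q[:,0]-q[:,1]);p(q[i[:1]],q[i[-1:]])
                                                        ~~~^^^^^^^^^^^^
  File "h.py", line 9, in onz
    o,d=ray(n,p);return (o+d*(z-o[2])/d[2])[:2]
        ~~~^^^^^
  File "h.py", line 4, in ray
    m=camera_model(n);d=np.array([(p[0]-m["cx"])/m["fx"],(p[1]-m["cy"])/m["fy"]])
ValueError: time passes only in moves, steps and waits
```

```bash
sed -i 's/^def ray/import functools\ncamera_model=functools.lru_cache(camera_model)\ndef ray/' h.py; python3 m.py | tail -n +12; python3 - <<'E'
from h import *
s=sense();print(s["time_s"])
from scipy.spatial.transform import Rotation as R
q=s["ee_rot"];print(R.from_quat([q[1],q[2],q[3],q[0]]).as_matrix().round(3))
E
```

```text
tri z~33 [456.3 332.6  27.5] 3.0
red rect [456.  331.9] [29.4 40.1] 45.35649871826172
wedge t [488.8 304.5] [ 36.2 133.9] 41.94963455200195
[[440.2 350.6]] [[536.7 257.7]]
wedge s [485.5 300.8] [ 33.5 165.3] 40.854129791259766
0.1
[[ 0.974  0.225 -0.   ]
 [ 0.225 -0.974  0.001]
 [ 0.    -0.001 -1.   ]]
```

```bash
cat > d.py <<'E'
import sys
from h import *
from scipy.spatial.transform import Rotation as R
s=sense();q=s["ee_rot"];M=R.from_quat([q[1],q[2],q[3],q[0]]).as_matrix()
print("t",round(s["time_s"],2),"pos",s["eef_pos"].round(1),"yaw",np.degrees(np.arctan2(M[1,0],M[0,0])).round(2),"tilt",M[:2,2].round(4),"F",s["force"].round(1),"gw",round(85.4*s["grip_width"],1),"gf",round(s["grip_force"],1),"j",s["joints"].round(2))
if len(sys.argv)>3:
    d=np.array([float(a) for a in sys.argv[1:4]])-s["eef_pos"];print("units xyz",(M.T@d/25).round(3))
E
python3 -m crank '[[[0,0,0,0,0,0.81,85],[0,0,0,0,0,0.82,85],[1,-0.6,0.2,0,0,0,85],[1,-0.6,0.2,0,0,0,85],[1,-0.6,0.2,0,0,0,85],[1,-0.6,0.2,0,0,0,85],[1,-0.6,0.2,0,0,0,85],[1,-0.6,0.2,0,0,0,85]]]' 40
python3 -m crank '[[[1,-0.6,0.3,0,0,0,85],[1,-0.6,0.3,0,0,0,85],[1,-0.6,0.3,0,0,0,85],[1,-0.6,0.3,0,0,0,85],[1,-0.6,0.3,0,0,0,85],[1,-0.6,0.3,0,0,0,85],[1,-0.6,0.3,0,0,0,85],[1,-0.6,0.3,0,0,0,85]]]'
python3 d.py 479 -299 120
```

```text
time_s: 0.9
eef_pos: [269.0, -420.8, 200.8]
ee_rot: [-0.0, 1.0, -0.0, -0.0]
force: [0.5, -0.4, -0.4]
grip_width: 0.996
grip_force: 0.0
time_s: 1.7
eef_pos: [469.1, -300.9, 140.7]
ee_rot: [-0.0, 1.0, -0.0, -0.0]
force: [0.5, -0.8, -0.3]
grip_width: 0.998
grip_force: 0.0
t 1.7 pos [ 469.1 -300.9  140.7] yaw -0.04 tilt [-0.0005  0.0005] F [ 0.5 -0.8 -0.3] gw 85.3 gf 0.0 j [-0.78  0.47  1.52  0.    1.15  0.79]
units xyz [ 0.398 -0.078  0.826]
```

```bash
python3 -m crank '[[[0.4,-0.08,0.5,0,0,0,85],[0,0,0.8,0,0,0,85],[0,0,0.8,0,0,0,85],[0,0,0.8,0,0,0,85],[0,0,0.8,0,0,0,85],[0,0,0.6,0,0,0,85],[0,0,0.25,0,0,0,85],[0,0,0,0,0,0,85]]]'
python3 -m crank '[[[0,0,0,0,0,0,45],[0,0,0,0,0,0,45],[0,0,0,0,0,0,45],[0,0,0,0,0,0,45],[0,0,0,0,0,0,45],[0,0,0,0,0,0,45],[0,0,0,0,0,0,45],[0,0,0,0,0,0,45]]]' 40
python3 d.py
```

```text
time_s: 2.5
eef_pos: [477.6, -299.9, 26.7]
ee_rot: [-0.001, 1.0, -0.001, -0.001]
force: [-0.5, -0.5, -0.4]
grip_width: 0.994
grip_force: 0.0
time_s: 3.3
eef_pos: [478.5, -300.0, 28.7]
ee_rot: [0.0, 1.0, -0.0, 0.0]
force: [-2.3, 2.3, 5.5]
grip_width: 0.627
grip_force: 41.8
t 3.3 pos [ 478.5 -300.    28.7] yaw -0.04 tilt [ 0.0008 -0.0007] F [-2.3  2.3  5.5] gw 53.6 gf 41.8 j [-0.77  0.63  1.59  0.    0.92  0.8 ]
```

```bash
python3 -m crank '[[[0,0,0.0,0,0,0,45],[0,0,-0.7,0,0,0,45],[0,0,-1,0,0,0,45],[0,0,-1,0,0,0,45],[0.4,-0.8,-1,0,0,0,45],[0.45,-1,-0.3,0,0,0,45],[0.45,-1,0,0,0,0,45],[0.45,-1,0,0,0,0,45]]]'
python3 -m crank '[[[0.5,-1,0,0,0,0,45],[0.5,-1,0,0,0,0,45],[0.5,-1,0,0,0,0,45],[0.5,-1,0,0,0,0,45],[0.5,-1,0,0,0,0,45],[0.5,-1,0,0,0,0,45],[0.5,-1,0,0,0,0,45],[0.5,-1,0,0,0,0,45]]]'
python3 -m crank '[[[0.5,-1,0,0,0,0,45],[0.4,-1,0,0,0,0,45],[0.3,-0.8,0,0,0,0,45],[0,-0.2,0,0,0,0,45],[0,0,0,0,0,0,45],[0,0,0,0,0,0,45],[0,0,0,0,0,0,45],[0,0,0,0,0,0,45]]]'
cat > look.py <<'E'
import sys
from h import *
n=sys.argv[1]
for c in("scene","top"):cv2.imwrite(f"pics/{c}{n}.png",capture(c))
s=cv2.imread(f"pics/scene{n}.png");t=cv2.imread(f"pics/top{n}.png")
z=lambda im,x0,y0,x1,y1:cv2.resize(im[y0:y1,x0:x1],(400,400),interpolation=cv2.INTER_CUBIC)
cv2.imwrite(f"pics/c{n}.png",np.hstack([z(s,255,150,335,230),z(t,190,120,270,200)]))
E
python3 look.py 1; python3 d.py 655 70 154
```

```text
time_s: 4.1
eef_pos: [522.3, -203.9, 128.0]
ee_rot: [0.0, 1.0, -0.0, 0.0]
force: [1.0, 0.0, -3.4]
grip_width: 0.625
grip_force: 43.5
time_s: 4.9
eef_pos: [622.4, -3.8, 127.5]
ee_rot: [0.0, 1.0, -0.0, -0.0]
force: [0.2, 0.2, -3.6]
grip_width: 0.627
grip_force: 43.5
time_s: 5.7
eef_pos: [652.2, 69.2, 127.7]
ee_rot: [0.0, 1.0, -0.001, 0.0]
force: [0.8, 0.4, -3.4]
grip_width: 0.629
grip_force: 43.6
t 5.8 pos [652.2  69.5 127.6] yaw -0.09 tilt [ 0. -0.] F [ 0.2  0.3 -3.8] gw 53.2 gf 43.6 j [-0.07  0.69  1.19 -0.    1.26  1.5 ]
units xyz [ 0.112 -0.02  -1.055]
```

View pics/c1.png

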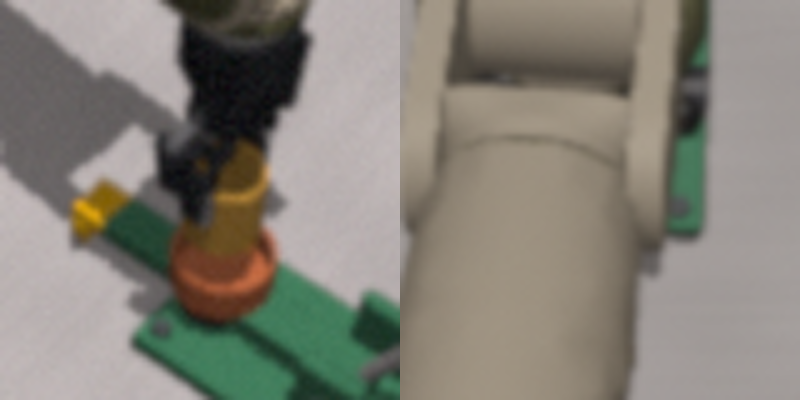

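The scene crop shows the cup hanging just above the load cup: copper spans crop columns 170-276 and brass about 187-269. The arm hides it in the top view. I'll compare the measured and predicted columns.

```bash
cat >> h.py <<'E'
def proj(n,X):
    m=camera_model(n);c=np.linalg.inv(m["world_from_camera"])@np.r_[X,1];u=np.array([c[0],-c[1]])/-c[2]
    u=u*(1+m["k1"]*(u@u));return np.array([m["fx"]*u[0]+m["cx"],m["fy"]*u[1]+m["cy"]])
E
cat > m2.py <<'E'
from h import *
s=cv2.imread("pics/scene1.png")
x0,y0,x1,y1=280,170,320,220;k=10
c=cv2.resize(s[y0:y1,x0:x1],None,fx=k,fy=k,interpolation=cv2.INTER_CUBIC);h=cv2.cvtColor(c,cv2.COLOR_BGR2HSV)
f=lambda a,o:(a+.5)/k-.5+o
for r in range(184,214,2):
    i=int((r-y0+.5)*k);o=[r]
    for lo,hi,sm in((0,14,110),(15,34,110)):
        w=np.where((h[i,:,0]>=lo)&(h[i,:,0]<=hi)&(h[i,:,1]>sm))[0]
        o+= [np.round(f(w.min(),x0),1),np.round(f(w.max(),x0),1),np.round(f((w.min()+w.max())/2,x0),1)] if len(w) else ["-"]
    print(*o)
for X in((655,70,76),(655,70,51),(655,70,61),(652.7,70,100),(652.7,70,156),(652.7,70,128)):print(X,proj("scene",np.array(X,float)).round(1))
E
python3 m2.py
```

```text
184 - 298.2 307.8 303.0
186 297.4 297.4 297.4 297.6 308.0 302.8
188 297.2 297.2 297.2 297.4 307.6 302.4
190 - 279.6 307.0 293.2
192 - 297.4 306.6 302.0
194 293.2 293.2 293.2 291.2 306.2 298.7
196 290.0 307.6 298.8 290.0 306.2 298.0
198 289.2 309.0 299.0 289.0 305.6 297.3
200 288.8 309.2 299.0 288.6 302.0 295.4
202 288.8 309.6 299.2 288.6 288.8 288.7
204 288.6 309.2 298.9 309.4 309.4 309.4
206 289.2 308.6 298.8 308.6 308.8 308.7
208 290.0 307.6 298.8 307.8 307.8 307.8
210 291.0 306.4 298.8 290.8 306.6 298.6
212 292.4 303.2 297.8 292.2 303.8 298.0
(655, 70, 76) [299.6 198.2]
(655, 70, 51) [299.1 202.9]
(655, 70, 61) [299.3 201. ]
(652.7, 70, 100) [299.5 193.3]
(652.7, 70, 156) [300.7 182.3]
(652.7, 70, 128) [300.1 187.9]
```

```bash
python3 -m crank '[[[0.1,0,0.3,0,0,0,45],[0,0,0.3,0,0,0,45],[0,0,0.3,0,0,0,45],[0,0,0.2,0,0,0,45],[0,0,0.1,0,0,0,45],[0,0,0.1,0,0,0,45],[0,0,0,0,0,0,45],[0,0,0,0,0,0,45]]]'; python3 d.py 655 70 78.5
```

```text
time_s: 6.6
eef_pos: [654.9, 70.0, 95.3]
ee_rot: [0.0, 1.0, -0.0, 0.0]
force: [0.1, -0.3, -3.1]
grip_width: 0.626
grip_force: 43.5
t 6.6 pos [654.9  70.   95.3] yaw -0.05 tilt [ 0.0004 -0.    ] F [ 0.1 -0.3 -3.1] gw 53.5 gf 43.5 j [-0.07  0.73  1.21 -0.    1.2   1.5 ]
units xyz [ 0.005 -0.     0.671]
```

```bash
python3 -m crank '[[[0,0,0.2,0,0,0,45],[0,0,0.15,0,0,0,45],[0,0,0.1,0,0,0,45],[0,0,0.08,0,0,0,45],[0,0,0.04,0,0,0,45],[0,0,0.04,0,0,0,45],[0,0,0,0,0,0,45],[0,0,0,0,0,0,45]]]'; python3 d.py 655 70 78.5; python3 look.py 2
```

```text
time_s: 7.4
eef_pos: [654.8, 70.0, 79.9]
ee_rot: [-0.0, 1.0, -0.0, 0.0]
force: [1.4, 0.0, -3.3]
grip_width: 0.627
grip_force: 43.6
t 7.4 pos [654.8  70.   79.9] yaw -0.05 tilt [0.0002 0.    ] F [ 1.4  0.  -3.3] gw 53.5 gf 43.6 j [-0.07  0.74  1.23  0.    1.17  1.5 ]
units xyz [ 0.008 -0.     0.055]
```

View pics/c2.png

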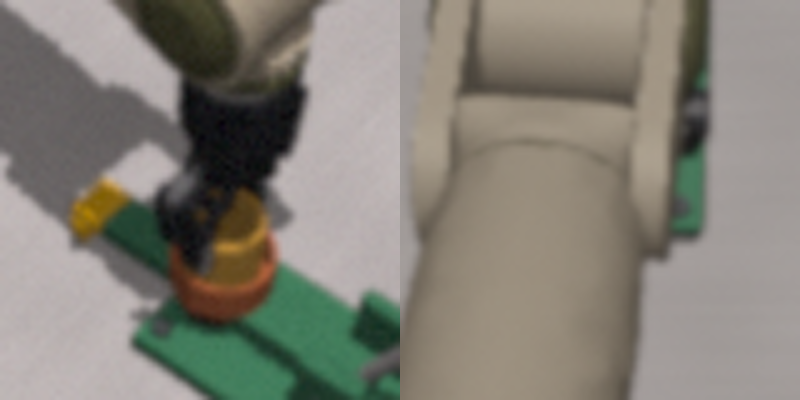

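The brass cup is now inside the copper cup and no extra force shows yet. I'll lower the last 1-2 mm until contact.

```bash
python3 -m crank '[[[0,0,0.03,0,0,0,45],[0,0,0.03,0,0,0,45],[0,0,0,0,0,0,45],[0,0,0,0,0,0,45],[0,0,0,0,0,0,45],[0,0,0,0,0,0,45],[0,0,0,0,0,0,45],[0,0,0,0,0,0,45]]]'; python3 d.py
```

```text
time_s: 8.3
eef_pos: [654.9, 70.0, 79.8]
ee_rot: [0.0, 1.0, -0.0, 0.0]
force: [-4.9, 0.1, 6.7]
grip_width: 0.623
grip_force: 44.5
t 8.3 pos [654.9  70.   79.8] yaw -0.04 tilt [ 0.001  -0.0002] F [-4.9  0.1  6.7] gw 53.2 gf 44.5 j [-0.07  0.74  1.23 -0.    1.17  1.5 ]
```

```bash
python3 -m crank '[[[0,0,0,0,0,0,62],[0,0,0,0,0,0,75],[0,0,0,0,0,0,85],[0,0,0,0,0,0,85],[0,0,0,0,0,0,85],[0,0,-0.2,0,0,0,85],[0,0,-0.5,0,0,0,85],[0,0,-0.8,0,0,0,85]]]'
python3 -m crank '[[[0,0,-1,0,0,0,85],[0,0,-1,0,0,0,85],[0,0,-1,0,0,0,85],[-1,-1,0,0,0,0,85],[-1,-1,0,0,0,0,85],[-1,-1,0,0,0,0,85],[-1,-1,0,0,0,0,85],[-1,-1,0,0,0,0,85]]]'
python3 d.py; python3 look.py 3
```

```text
time_s: 9.1
eef_pos: [654.4, 70.0, 116.2]
ee_rot: [-0.0, 1.0, -0.0, -0.001]
force: [-0.5, 0.5, -0.4]
grip_width: 0.998
grip_force: 0.0
time_s: 9.9
eef_pos: [528.9, 196.0, 192.1]
ee_rot: [-0.0, 1.0, -0.0, 0.001]
force: [-0.1, 0.9, -0.3]
grip_width: 0.995
grip_force: 0.0
t 9.9 pos [528.9 196.  192.1] yaw -0.05 tilt [0.0015 0.0002] F [-0.1  0.9 -0.3] gw 85.0 gf 0.0 j [0.15 0.43 1.44 0.   1.27 1.72]
```

View pics/c3.png

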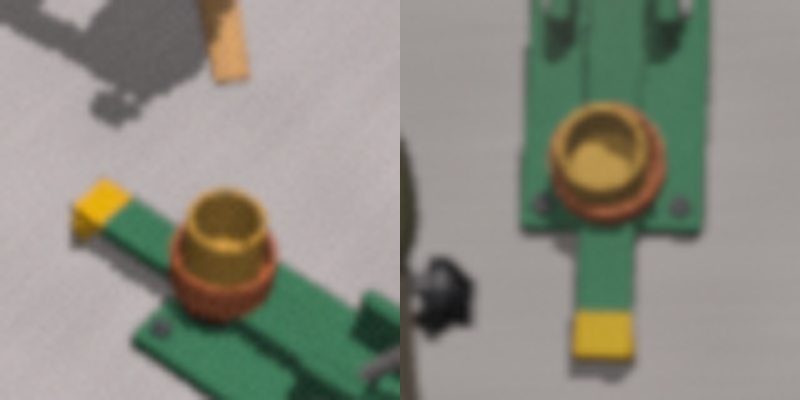

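The cup stands upright and nested in the load cup with the beam down. Next I'll measure the wedge's yaw.

```bash
cat > m3.py <<'E'
from h import *
t=cv2.imread("pics/top0.png")
ct,b=sil(t,(136,203,160,230),165,8,100);g=onz("top",b,35);print("red c",g)
ct,b=sil(t,(136,186,184,230),165,28,55)
q=np.array([onz("top",p,4) for p in ct]);a=np.radians(-43)
for _ in range(3):
    u=np.array([np.cos(a),np.sin(a)]);v=np.array([-u[1],u[0]]);d=(q-g)@u
    w=(q-g)@v
    for lo,hi in((40,60),(70,95)):
        k=(d>lo)&(d<hi);print("  side mids",lo,np.round([w[k&(w>0)].mean(),w[k&(w<0)].mean()],1))
    k=(d>d.max()-6);e=q[k];tip=g+u*d.max()+v*(w[k].min()+w[k].max())/2;a=np.arctan2(*(tip-g)[::-1])
    print("tip",tip.round(1),"len",np.linalg.norm(tip-g).round(1),"yaw",np.degrees(a).round(2))
E
python3 m3.py
```

```text
red c [456.22880423 331.86398434]
  side mids 40 [ 17.2 -13. ]
  side mids 70 [ 14.2 -15.3]
tip [534.8 255.6] len 109.5 yaw -44.15
  side mids 40 [ 18.2 -12. ]
  side mids 70 [ 15.8 -13.6]
tip [534.6 255.6] len 109.4 yaw -44.21
  side mids 40 [ 18.3 -12. ]
  side mids 70 [ 15.9 -13.6]
tip [534.6 255.6] len 109.4 yaw -44.21
```

```bash
python3 -m crank '[[[0,0,0,0,0,-1,85],[0,0,0,0,0,-1,85],[0,0,0,0,0,-1,85],[0,0,0,0,0,-1,85],[0,0,0,0,0,-1,85],[0,0,0,0,0,-1,85],[0,0,0,0,0,-1,85],[0,0,0,0,0,-1,85]]]'
python3 -m crank '[[[0,0,0,0,0,-1,85],[0,0,0,0,0,-1,85],[0,0,0,0,0,-1,85],[0,0,0,0,0,-1,85],[0,0,0,0,0,-1,85],[0,0,0,0,0,-1,85],[0,0,0,0,0,-1,85],[0,0,0,0,0,-1,85]]]'
python3 -m crank '[[[0,0,0,0,0,-0.97,85],[0,0,0,0,0,0,85],[0,0,0,0,0,0,85],[0,0,0,0,0,0,85],[0,0,0,0,0,0,85],[0,0,0,0,0,0,85],[0,0,0,0,0,0,85],[0,0,0,0,0,0,85]]]'
python3 d.py 456 332 80
```

```text
time_s: 10.8
eef_pos: [530.5, 194.7, 191.8]
ee_rot: [0.0, 0.847, 0.532, 0.001]
force: [-0.3, 0.4, 0.2]
grip_width: 0.999
grip_force: 0.0
time_s: 11.6
eef_pos: [530.5, 194.6, 191.8]
ee_rot: [0.001, 0.436, 0.9, 0.0]
force: [0.8, 0.2, 0.4]
grip_width: 0.994
grip_force: 0.0
time_s: 12.4
eef_pos: [529.8, 195.1, 190.8]
ee_rot: [-0.0, 0.377, 0.926, -0.0]
force: [-0.5, 0.2, -0.5]
grip_width: 0.992
grip_force: 0.0
t 12.4 pos [529.8 195.1 190.8] yaw 135.7 tilt [-0.0001  0.    ] F [-0.5  0.2 -0.5] gw 84.7 gf 0.0 j [ 0.15  0.43  1.44  0.    1.27 -0.65]
units xyz [5.938 1.856 4.431]
```

```bash
python3 -m crank '[[[0.85,0.27,0.5,0,0,0,85],[0.85,0.27,0.6,0,0,0,85],[0.85,0.27,0.6,0,0,0,85],[0.85,0.27,0.6,0,0,0,85],[0.85,0.27,0.6,0,0,0,85],[0.85,0.27,0.6,0,0,0,85],[0.84,0.24,0.6,0,0,0,85],[0,0,0.33,0,0,0,85]]]'
python3 d.py 456 332 7
```

```text
time_s: 13.2
eef_pos: [454.4, 333.6, 78.9]
ee_rot: [-0.001, 0.376, 0.927, -0.0]
force: [-0.1, 0.4, -0.1]
grip_width: 0.996
grip_force: 0.0
t 13.2 pos [454.4 333.6  78.9] yaw 135.86 tilt [-0.0017 -0.0004] F [-0.1  0.4 -0.1] gw 85.1 gf 0.0 j [ 0.43  0.56  1.56  0.    1.03 -0.38]
units xyz [-0.093  0.004  2.874]
```

```bash
python3 -m crank '[[[-0.09,0,0.5,0,0,0,85],[0,0,0.7,0,0,0,85],[0,0,0.7,0,0,0,85],[0,0,0.6,0,0,0,85],[0,0,0.3,0,0,0,85],[0,0,0.07,0,0,0,85],[0,0,0,0,0,0,60],[0,0,0,0,0,0,40]]]' 50
python3 -m crank '[[[0,0,0,0,0,0,20],[0,0,0,0,0,0,20],[0,0,0,0,0,0,20],[0,0,0,0,0,0,20],[0,0,0,0,0,0,20],[0,0,0,0,0,0,20],[0,0,0,0,0,0,20],[0,0,0,0,0,0,20]]]'
python3 d.py
```

```text
time_s: 14.0
eef_pos: [458.2, 330.5, 9.0]
ee_rot: [0.0, 0.377, 0.926, 0.0]
force: [-0.2, -0.1, -0.6]
grip_width: 0.682
grip_force: 0.0
time_s: 14.8
eef_pos: [458.0, 330.7, 8.9]
ee_rot: [0.0, 0.377, 0.926, 0.0]
force: [-0.6, -1.1, 6.3]
grip_width: 0.318
grip_force: 50.8
t 14.8 pos [458.  330.7   8.9] yaw 135.72 tilt [0.0012 0.0005] F [-0.6 -1.1  6.3] gw 27.2 gf 50.8 j [ 0.42  0.66  1.6  -0.    0.88 -0.38]
```

```bash
python3 -m crank '[[[0,0,-0.5,0,0,0,20],[0,0,-0.5,0,0,0,20],[0,0,0,0,0,-0.89,20],[0,0,0,0,0,-0.89,20],[0,0,0,0,0,-0.89,20],[0,0,0,0,0,-0.89,20],[0,0,0,0,0,-0.89,20],[0,0,0,0,0,-0.89,20]]]'
python3 d.py 422 75.3 33
```

```text
time_s: 15.6
eef_pos: [457.8, 330.6, 34.3]
ee_rot: [0.0, 0.011, 1.0, 0.0]
force: [0.5, 0.3, -0.8]
grip_width: 0.321
grip_force: 49.9
t 15.6 pos [457.8 330.6  34.3] yaw 178.73 tilt [0.0007 0.0003] F [ 0.5  0.3 -0.8] gw 27.4 gf 49.9 j [ 0.42  0.62  1.59 -0.    0.93 -1.13]
units xyz [  1.205 -10.241   0.047]
```

```bash
python3 -m crank '[[[0.15,-0.7,0,0,0,0.04,20],[0.15,-1,0,0,0,0,20],[0.15,-1,0,0,0,0,20],[0.15,-1,0,0,0,0,20],[0.15,-1,0,0,0,0,20],[0.15,-1,0,0,0,0,20],[0.15,-1,0,0,0,0,20],[0.15,-1,0,0,0,0,20]]]'
python3 -m crank '[[[0,-1,0,0,0,0,20],[0,-1,0,0,0,0,20],[0,-0.54,0.2,0,0,0,20],[0,0,0.3,0,0,0,20],[0,0,0.2,0,0,0,20],[0,0,0.1,0,0,0,20],[0,0,0,0,0,0,20],[0,0,0,0,0,0,20]]]'
python3 d.py 422 75.3 9; sed -i 's/z(s,255,150,335,230),z(t,190,120,270,200)/z(s,215,135,315,235),z(t,180,130,280,230)/' look.py; python3 look.py 4
```

```text
time_s: 16.4
eef_pos: [421.4, 138.2, 34.2]
ee_rot: [0.001, 0.016, 1.0, 0.0]
force: [0.4, -0.8, -1.1]
grip_width: 0.323
grip_force: 49.9
time_s: 17.2
eef_pos: [419.3, 76.1, 13.4]
ee_rot: [0.0, 0.016, 1.0, 0.0]
force: [0.5, -0.2, 0.2]
grip_width: 0.314
grip_force: 50.0
t 17.2 pos [419.3  76.1  13.4] yaw 178.17 tilt [0. 0.] F [ 0.5 -0.2  0.2] gw 26.8 gf 50.0 j [-0.1   0.44  2.01  0.    0.69 -1.64]
units xyz [-0.107 -0.027  0.175]
```

View pics/c4.png

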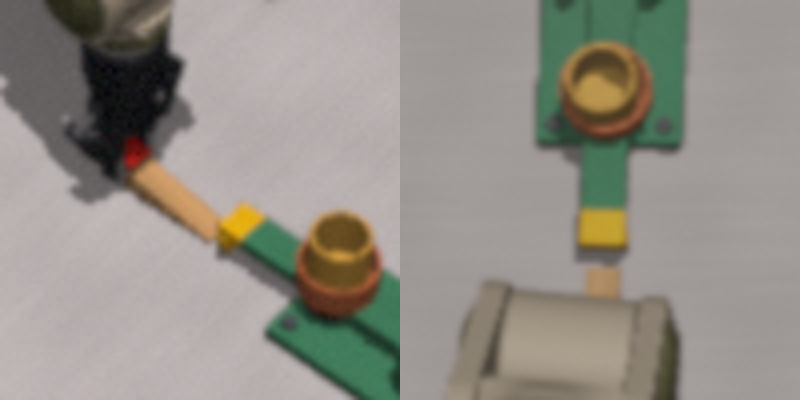

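The wedge lies in line with the nose: in the top crop its tip is centred at column 604.5, the nose at 603, and there is a gap ahead of the beam. I'll set it down onto the bench.

```bash
python3 -m crank '[[[0,0,0.06,0,0,0,20],[0,0,0.05,0,0,0,20],[0,0,0.04,0,0,0,20],[0,0,0.03,0,0,0,20],[0,0,0.02,0,0,0,20],[0,0,0,0,0,0,20],[0,0,0,0,0,0,20],[0,0,0,0,0,0,20]]]'
python3 d.py; python3 - <<'E'
from h import *
print(onz("top",(230.7,196.6),6),onz("top",(230.4,191.6),46),onz("top",(230.4,182.2),46))
E
```

```text
time_s: 18.1
eef_pos: [419.3, 75.6, 8.9]
ee_rot: [-0.0, 0.016, 1.0, -0.0]
force: [-4.8, -0.7, 11.6]
grip_width: 0.318
grip_force: 51.7
t 18.1 pos [419.3  75.6   8.9] yaw 178.12 tilt [-0.0001 -0.0001] F [-4.8 -0.7 11.6] gw 27.2 gf 51.7 j [-0.1   0.45  2.01 -0.    0.68 -1.64]
[527.01972436  73.22531201] [535.29755154  71.59042921] [565.0609888   71.89446231]
```

```bash
python3 -m crank '[[[-0.2,0,0,0,0,0,20],[-0.3,0,0,0,0,0,20],[-0.3,0,0,0,0,0,20],[-0.3,0,0,0,0,0,20],[-0.3,0,0,0,0,0,20],[-0.2,0,0,0,0,0,20],[-0.1,0,0,0,0,0,20],[0,0,0,0,0,0,20]]]' 60
python3 d.py
python3 -m crank '[[[-0.1,0,0,0,0,0,20],[-0.1,0,0,0,0,0,20],[-0.1,0,0,0,0,0,20],[-0.1,0,0,0,0,0,20],[-0.1,0,0,0,0,0,20],[-0.1,0,0,0,0,0,20],[0,0,0,0,0,0,20],[0,0,0,0,0,0,20]]]'
python3 d.py
```

```text
time_s: 18.9
eef_pos: [461.0, 74.4, 8.9]
ee_rot: [-0.001, 0.016, 1.0, 0.0]
force: [-9.2, -0.1, 15.2]
grip_width: 0.318
grip_force: 58.6
t 18.9 pos [461.   74.4   8.9] yaw 178.13 tilt [-0.0023  0.0002] F [-9.2 -0.1 15.2] gw 27.1 gf 58.6 j [-0.09  0.51  1.89  0.    0.74 -1.63]
time_s: 19.7
eef_pos: [472.6, 74.3, 8.8]
ee_rot: [-0.005, 0.016, 1.0, 0.0]
force: [-26.3, 0.2, 30.6]
grip_width: 0.319
grip_force: 60.8
t 19.7 pos [472.6  74.3   8.8] yaw 178.17 tilt [-0.0104  0.0005] F [-26.3   0.2  30.6] gw 27.2 gf 60.8 j [-0.09  0.53  1.85 -0.    0.77 -1.63]
```

```bash
python3 -m crank '[[[0,0,-0.03,0,0,0,20],[-0.1,0,-0.03,0,0,0,20],[-0.1,0,0,0,0,0,20],[-0.1,0,0,0,0,0,20],[-0.1,0,0,0,0,0,20],[-0.1,0,0,0,0,0,20],[0,0,0,0,0,0,20],[0,0,0,0,0,0,20]]]' 80
python3 d.py; python3 look.py 5
```

```text
time_s: 20.5
eef_pos: [487.4, 73.6, 9.0]
ee_rot: [-0.002, 0.016, 1.0, 0.0]
force: [-6.4, 0.3, -0.5]
grip_width: 0.314
grip_force: 78.7
t 20.5 pos [487.4  73.6   9. ] yaw 178.13 tilt [-0.0048  0.0004] F [-6.4  0.3 -0.5] gw 26.9 gf 78.7 j [-0.09  0.55  1.81 -0.    0.78 -1.63]
```

View pics/c5.png

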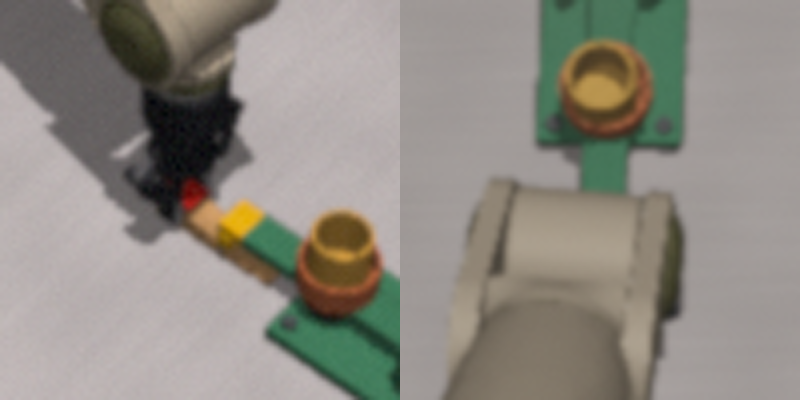

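The wedge is under the nose and the contact forces are low. I'll check the tip position and the nose rise against the earlier picture.

```bash
python3 - <<'E'
from h import *
off=np.array([-0.4,1.8])
p=np.array([215+272/4-.4,135+275/4-.4]);print("tip scene raw/corr",onz("scene",p,3),onz("scene",p-off,3))
for a in(4,5):
    s=cv2.imread(f"pics/scene{a}.png");ct,c=sil(s,(266,180,288,200),19,34,150)
    print(a,"nose",c.round(2),ct.min(0).round(2),ct.max(0).round(2))
    ct,c=sil(s,(285,180,320,222),0,14,110);print("  copper",c.round(2))
for z in(46,50.5,52):print(z,proj("scene",np.array([550,72,z])).round(2))
E
```

```text
tip scene raw/corr [591.84934768  64.26551951] [588.03420921  71.55001547]
4 nose [273.99 191.3 ] [268.94 186.06] [280.06 196.94]
  copper [298.73 203.77]
5 nose [273.9  190.99] [268.94 185.31] [279.94 196.81]
  copper [298.8  203.71]
46 [274.93 188.33]
50.5 [274.97 187.5 ]
52 [274.98 187.22]
```

```bash
python3 -m crank '[[[-0.06,0,0.01,0,0,0,20],[-0.06,0,0.01,0,0,0,20],[-0.06,0,0.01,0,0,0,20],[-0.06,0,0,0,0,0,20],[0,0,0,0,0,0,20],[0,0,0,0,0,0,20],[0,0,0,0,0,0,20],[0,0,0,0,0,0,20]]]' 80
python3 d.py; python3 look.py 6; python3 - <<'E'
from h import *
s=cv2.imread("pics/scene6.png");ct,c=sil(s,(266,180,288,200),19,34,150);print(c,ct.min(0),ct.max(0))
c=[cv2.resize(cv2.imread(f"pics/scene{a}.png")[175:225,255:305],(400,400),interpolation=cv2.INTER_CUBIC) for a in(4,6)]
cv2.imwrite("pics/cmp.png",np.hstack(c))
E
```

```text
time_s: 21.4
eef_pos: [492.3, 73.5, 8.9]
ee_rot: [-0.004, 0.016, 1.0, 0.0]
force: [-16.1, 0.9, 14.8]
grip_width: 0.31
grip_force: 80.5
t 21.4 pos [492.3  73.5   8.9] yaw 178.15 tilt [-0.0076  0.0005] F [-16.1   0.9  14.8] gw 26.5 gf 80.5 j [-0.09  0.56  1.8  -0.    0.79 -1.63]
[274.01273026 190.75372374] [268.9375 185.0625] [280.0625 196.5625]
```

View pics/cmp.png

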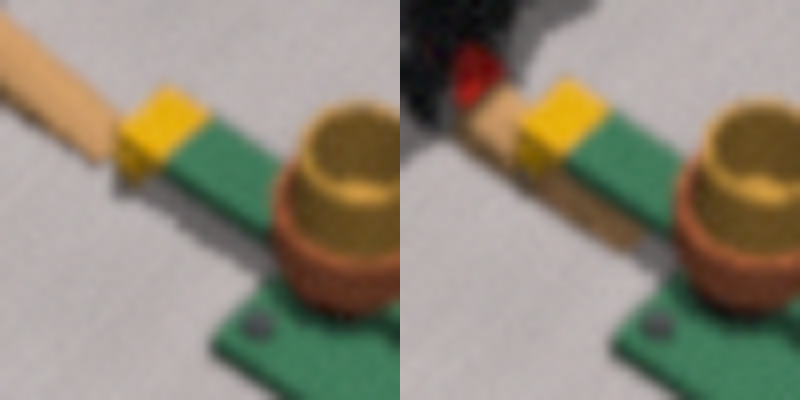

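The nose's top edge is about 7 crop px higher (85 to 78), which is roughly 5 mm of nose rise and 2.5 mm of daylight. The cup is still upright and the gripper is clear of the press, so I'm handing in.

```bash
python3 -c "
from rig import *
print(finish_job())"
```

```text
the job is handed in; nothing more can be done
None
```

I handed the job in at about 21.5 s: the brass cup is nested in the load cup, and the gripper still holds the wedge flat under the nose, with an estimated 2.5 mm of daylight under the foot; no verdict was returned.

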